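Set the footstool in the corner stop and turn its legs to their marks

TASK

The little footstool lies upside down on the bench for its dry fit. Slide it along the bench until the edge of its seat bears against both battens of the corner stop, and twist the two loose legs in their sockets until the blue line on each leg is in line with the blue mark drawn on the seat beside it, so that the stretcher holes face the right way. Keep the seat flat on the bench, don't shove or tip the jar, ramekin, clamp or square, and let go when you are done.

Things in the scene. Friction and masses are not known exactly. Their poses are not given: they have to be found in the camera images.
- stool: Three-legged footstool lying upside down, loose, 0.6 to 0.95 kg. Seat: round disc 210 mm across, 30 mm thick, flat on the bench. Legs splay straight outwards 24 degrees (0.42 rad) from vertical and overhang the seat's edge. Origin: centre of the seat's face on the bench; z up; x points to the socket of the glued leg, leg_a is 120 degrees anticlockwise of it from above, leg_b 120 degrees clockwise.
- home (a point): Fixed point on the bench where the stool's origin comes to lie when its seat touches both battens: 105 mm from each inner face. Axes as corner. The stool may have any yaw.
- leg_a (a joint): Turn of loose leg a about its own axis in its socket (rad): 0, or any whole turn, when its blue line and stretcher hole face its blue mark on the seat; grows anticlockwise as seen from above, looking at its foot end. Snug dry fit: stays where it is left, takes about 0.1 N m to turn, cannot pull out or tip. Starts at 0.7 to 2.4.
- leg_b (a joint): The same for loose leg b. Starts at -2.4 to -0.7.
- leg_a_foot (a point): Centre of loose leg a's foot end (its upper end), about 180 mm above the bench, 127 mm from the stool's axis. z points out along the leg, away from the seat; x to the leg's blue line, which runs over the foot from its centre and down the leg to the dark stretcher hole. Leg 165 mm long out of the seat, 28 mm thick there; its last 65 mm to the foot is a plain cylinder 36 mm in diameter.
- leg_b_foot (a point): The same for loose leg b.
- mark_a (a point): Middle of the blue mark (22 x 7 mm) on the seat's upper side that belongs to leg a, 32 mm from its socket's centre; it runs from the socket of leg a towards that of leg b. Axes as stool.
- mark_b (a point): The same for leg b: runs from the socket of leg b towards that of leg a.
- glued (a point): Socket of the third leg, same size as the others, but already glued facing its mark (whitish glue bead round its base); it cannot turn. On the seat's upper side, 60 mm from the stool's axis, as are the other two sockets. Axes as stool.
- corner: Corner stop: two dark battens fixed to the bench in an L, 40 mm wide, 28 mm high; the L opens to the robot's right. Origin: on the bench at the inner corner; z up. Far batten's inner face: plane x = 0, it runs from y = +40 to -220 mm and takes x = 0 to 40. Side batten's inner face: plane y = 0, it runs from x = 0 to -200 mm and takes y = 0 to 40. The stool belongs at -x, -y.
- jar: Glass jar with steel screw lid, 76 mm in diameter, 120 mm high, standing loose. Bystander. Origin: centre of its underside.
- ramekin: White ceramic ramekin with a few wooden wedges in it, 86 mm in diameter, 50 mm high, loose. Bystander. Origin: centre of its underside.
- clamp: Black spring clamp lying flat, loose, 26 mm high, 70 mm wide, reaching 80 mm either way from its origin along its x. Bystander. Origin: on the bench under its pivot.
- square: Aluminium try square lying flat, loose, behind the far batten: stock 110 mm along its x, blade 180 mm along its y; 14 mm high. Bystander. Origin: on the bench; the square lies within 130 mm of it.
- organiser: Fixed small-parts organiser with three clear drawers, 200 mm deep (its x), 220 mm wide, 140 mm high, behind the corner of the battens; its knobs stand out 35 mm more on its own -x side, which looks away from the robot, and a drawer may stand open up to 30 mm. Origin: centre of its underside.

How it is judged:
By the outcome, as a careful person would: the job done as asked, in the order asked, and still so for the second after the job is handed in, with the robot touching nothing.
It also fails if it takes over 70 s, if anything falls off the work surface, if the arm or the gripper's body presses on something with over 40 N, if the wrist force passes 120 N, or if a joint passes its speed limit or range.

ROBOT

A 6-joint arm with a two-finger parallel gripper is mounted at the origin on the work surface. World frame = base frame: x ahead of the robot, y to its left, z up, the work surface at z = 0. Lengths are in m, angles in rad, forces in N, time in s.
With the tool pointing down it reaches from about 0.35 to 0.95 m from the base axis. Payload 17.4 kg.
Tool frame: the origin (TCP) lies on the centre line of the jaws, within the pads' length; the fingertips stand 17 mm ahead of it and the grasp point (between the pads) lies 2 mm behind it (r.tips_ahead is the z of the fingertips in the tool frame, in m); z points along the fingers, y is the line along which they close (so a half turn about z gives the same grasp; the last joint's range is limited). The gripper opens to 93 mm and grips with 3 to 60 N. Pads are 15 mm wide; open, the fingers measure 128 mm over their backs; the gripper's body (75 mm by 188 mm) begins 65 mm behind the grasp point.
Start: joints at [1.171, 0.116, 1.442, -0, 1.584, -0.038], TCP at [0.239, 0.631, 0.208] pointing down, gripper open.
Joint ranges: [-2.83, 2.83], [-0.83, 2.19], [0.07, 2.5], [-1.14, 4.28], [0.01, 3], [-2.97, 2.97]. Speed limits (rad/s): [1.89, 1.89, 2.22, 3.14, 3.14, 3.14].

INTERFACE

Orientations are given as a rotation vector (axis times angle).
In Python, from bench import r gives the robot as it stands.
- The arm moves only by the tool arm_command, never from a script. Its argument "motion" is a list that holds one entry, the list of rows, each a list of 7 numbers: the finger opening in cm, from 0 to 9.3, then the shift along the tool's x, y, z in cm, then the turn, a rotation vector about the tool's x, y, z in degrees. A call has 1 to 8 rows; each row shifts and turns the commanded pose from where the row before left it, along the tool's axes as they then stand; what a row does not reach is not made up. A row lasts 1/8 s, in which the tool goes at most 62.5 mm and 10.7 degrees, less where a joint would pass 70% of its speed; a pose out of reach is approached as far as the arm can. A call is refused whole if a number of a shift passes 6.25 or a number of a turn 10.7, either way. A call with a gripper value outside its range is refused whole. The fingers move at their own pace and stop on an object; "newtons" is the grip in N (left out, the last holds). Time passes only in rows, so rows that do not move let the fingers close. It gives the time, the measured TCP pose, the force, the opening and the grip force at its end, in the units of the state.
- r.state(): the state, without advancing time (a new reading comes with each control period).
- r.read_camera(name): name is "side" or "top"; returns a dict with "img" (400x640x3 uint8, red, green, blue), "K" (3x3 intrinsics, pixels), "position" and "attitude" of the camera in the world. Camera axes: x right, y down, z forward; pixel columns grow to the right and rows downward; lengths in m; the calibration is good to about 2 mm. A picture is of the moment at which its call begins. There is no depth.
- r.job_done(): hands the job in; it is judged then, once.
Trained networks look in a picture, given as the dict that the camera call returned (one of the last four; its "shot" number tells which), for a name from the list of things; names that differ only in an ending like _2 or _b are one class to them, and where a whole thing is asked for, a point or a joint stands for the part that bears it (a point fixed in the world has none). Each returns a list of dicts, best first, with "score" (0 to 1); they miss things now and then, are a little off and sometimes report something else, mostly with a low value. They report only what shows in the picture. A call takes as long as a camera call.
- r.silhouettes(target, picture): "region" (400x640 bool, what is visible of it) and "box" ([left, top, right, bottom] in pixels, round what is visible of it).
The state is a dict: "time": time; "joint_pos": joint angles; "dq": joint speeds; "joint_efforts": joint torques, N m; "tool_pos": TCP position; "eef_rot": TCP orientation; "wrist_force": force on the tool from outside, world axes, zero at the start; "wrist_torque": the same for the moment, N m; "width": opening from 0.0 (shut) to 1.0 (fully open); "grip_force": force on a finger pad.
Only numpy, scipy, OpenCV 4.12 (cv2) and the standard library are available. Lean on these libraries where they do the work, as an engineer would, in place of code of your own. Each camera call takes 0.05 s, during which the arm holds its last target. There are 200 camera calls.

## Working session

There is one attempt and no reset: what is moved stays moved. The work goes in short steps, Python scripts to look and compute and a tool call to move; the robot and the scene stay as the last step left them, time stands still between calls to the robot, and variables do not carry over. Pictures are saved under pics/ and viewed, at most 10 in all, crops included, and the job is handed in when it is done.

Besides the shell and the picture viewer there is one more tool, called after "Emit:" by a JSON object that holds its "op" and its "data". arm_command: Moves the arm, as the interface text tells. Its arguments: {"type":"object","properties":{"motion":{"type":"array"},"newtons":{"type":"number"}},"required":["motion"]}

```bash
ls; mkdir -p pics
cat > h.py <<'E'
from bench import r
import numpy as np, cv2
from scipy.spatial.transform import Rotation as R
def cam(n):
    p=r.read_camera(n); return p
def Rm(a):
    a=np.array(a,float)
    if a.shape==(3,3): return a
    return R.from_rotvec(a).as_matrix() if a.size==3 else R.from_quat(a).as_matrix()
def ray(p,uv,z):
    d=Rm(p["attitude"])@np.linalg.inv(p["K"])@np.array([uv[0],uv[1],1.0]); c=np.array(p["position"])
    return c+d*(z-c[2])/d[2]
def proj(p,X):
    q=p["K"]@(Rm(p["attitude"]).T@(np.array(X,float)-np.array(p["position"]))); return q[:2]/q[2]
def save(p,f): cv2.imwrite(f,p["img"][:,:,::-1])
E
python3 - <<'E'
from h import *
for n in("top","side"):
    p=cam(n); print(n,p["position"],p["attitude"],p["K"]); save(p,f"pics/{n}0.png")
    for t in ("stool","leg_a","mark_a","glued","corner","jar","ramekin","clamp","square","organiser"):
        try: print(t,[(round(d["score"],2),d["box"]) for d in r.silhouettes(t,p)][:4])
        except Exception as e: print(t,e)
print(r.state())
E
```

```text
pics
top [0.46176542 0.14222399 1.11701211] [-2.18399986  2.16068078 -0.1324363 ] [[390.698013     0.         319.60447077]
 [  0.         390.698013   187.80825996]
 [  0.           0.           1.        ]]
stool [(0.6, [342.8, 151.2, 439.4, 249.3])]
leg_a [(0.7, [390.7, 212.1, 427.8, 252.9]), (0.66, [342.8, 174.9, 370.9, 197.6]), (0.63, [130.2, 124.9, 231.4, 220.1]), (0.47, [346.2, 150.5, 437.5, 249.9])]
mark_a [(0.65, [340.7, 148.1, 441.5, 248.3])]
glued [(0.88, [343.9, 146.9, 444.6, 248.3])]
corner [(0.65, [259.4, 125.9, 334.1, 248.6]), (0.37, [346.3, 148.5, 443.2, 248.6])]
jar [(0.76, [412.1, 113.1, 448.1, 150.8])]
ramekin [(0.72, [284.2, 250.1, 318.5, 282.3])]
clamp [(0.8, [357.0, 250.9, 415.0, 272.4]), (0.69, [390.5, 214.8, 431.4, 248.1])]
square [(0.75, [393.1, 216.1, 430.6, 252.0]), (0.58, [255.0, 93.4, 312.7, 162.5])]
organiser [(0.84, [128.3, 123.1, 230.3, 220.5]), (0.46, [343.1, 151.7, 439.0, 248.1])]
side [-0.02884868 -0.719452    0.75809064] [-2.03279663  0.67698335 -0.36374047] [[404.10317696   0.         315.55216913]
 [  0.         404.10317696 197.16144591]
 [  0. 
[... 549 characters left out ...]
3, 406.3, 292.3])]
{'time': 1.1, 'joint_pos': array([ 1.17119008e+00,  1.15985695e-01,  1.44163687e+00, -3.23246553e-05,
        1.58398709e+00, -3.77816460e-02]), 'dq': array([-0.00043492,  0.00095839,  0.00021103,  0.0007303 , -0.00170635,
       -0.00079797]), 'joint_efforts': array([ 2.19412512e-03, -7.21044087e+01, -6.22758293e+01,  7.81268184e-02,
        1.85982086e-02,  2.50161747e-05]), 'tool_pos': array([0.23894118, 0.63128735, 0.20793288]), 'eef_rot': array([ 5.65253171e-01,  3.09029419e+00, -3.70889065e-05]), 'wrist_force': array([-0.46894496,  0.58817412,  0.42886946]), 'wrist_torque': array([ 0.01019761,  0.02845504, -0.01490839]), 'grip_force': 0.0, 'width': 1.000501009253662}
```

Run:
```python
import cv2
a=cv2.imread("pics/top0.png")[85:295,245:455]; b=cv2.imread("pics/side0.png")[130:320,210:450]
cv2.imwrite("pics/t1.png",cv2.resize(a,(600,600),interpolation=2)); cv2.imwrite("pics/s1.png",cv2.resize(b,(758,600),interpolation=2))
```

```text
(no output)
```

View pics/t1.png

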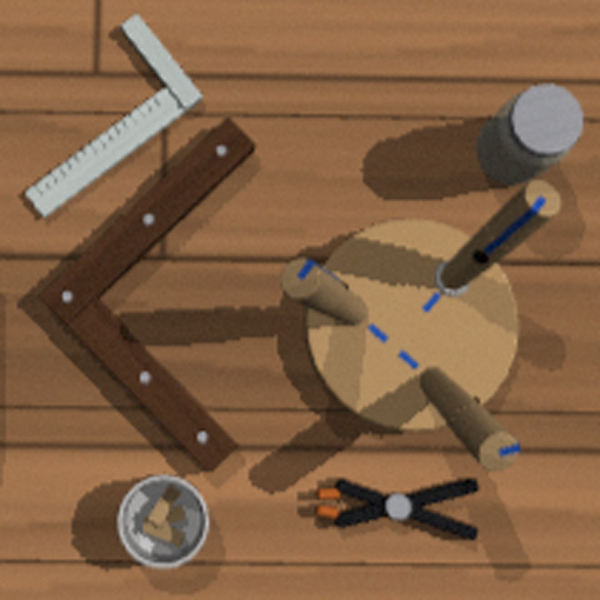

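View pics/s1.png

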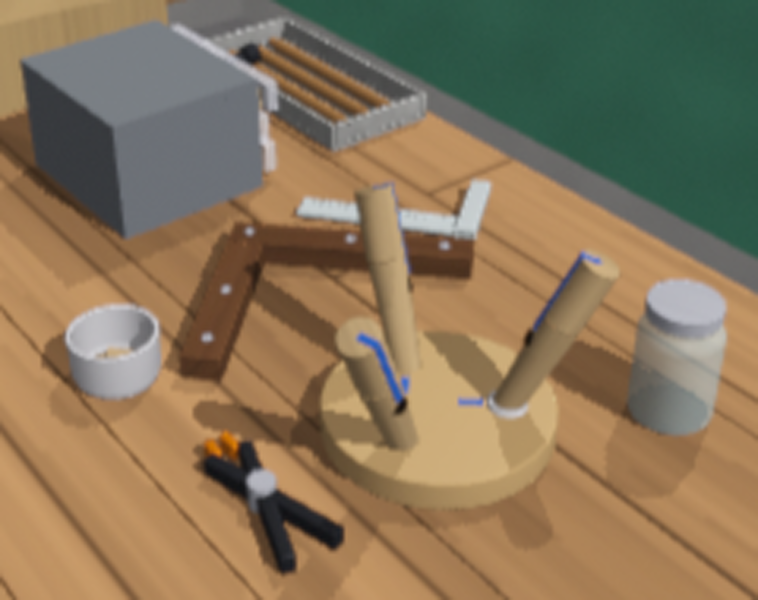

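```bash
cat >> h.py <<'E'
from scipy.optimize import least_squares
def Rz(a): return R.from_euler('z',a).as_matrix()
AZ={'g':0,'a':2*np.pi/3,'b':-2*np.pi/3}; S=np.deg2rad(24)
def axis(k,yaw): t=AZ[k]+yaw; return np.array([np.sin(.42)*np.cos(t),np.sin(.42)*np.sin(t),np.cos(.42)])
def sock(k): return np.array([.06*np.cos(AZ[k]),.06*np.sin(AZ[k]),.03])
def foot(k): return sock(k)+.165*axis(k,0)
def mark(k):
    d=sock('b' if k=='a' else 'a')-sock(k); return sock(k)+.032*d/np.linalg.norm(d)
def W(s,X): return np.array([s[0],s[1],0])+Rz(s[2])@X
def q0dir(k,yaw): # world dir of blue line at joint 0
    d=mark(k)-sock(k); d=Rz(yaw)@d; a=axis(k,yaw); d=d-a*(d@a); return d/np.linalg.norm(d)
def bluelobs(p):
    h=cv2.cvtColor(p["img"],cv2.COLOR_RGB2HSV); m=((h[...,0]>105)&(h[...,0]<130)&(h[...,1]>120)&(h[...,2]>70)).astype('uint8')
    n,l,st,c=cv2.connectedComponentsWithStats(m,connectivity=8); return m,[(st[i,4],c[i]) for i in range(1,n) if st[i,4]>2]
def qof(k,yaw,P):  # joint angle if world point P lies on the line direction from foot centre F
    pass
E
python3 - <<'E'
from h import *
from types import SimpleNamespace
P={n:cam(n) for n in("top","side")}
for n in P: print(n,[(a,c.round(1).tolist()) for a,c in bluelobs(P[n])[1]])
T=lambda u,v:(245+u/2.857-.3,85+v/2.857-.3); Sd=lambda u,v:(210+u/3.158-.3,130+v/3.158-.3)
obs=[("top",foot('a'),T(301,280)),("top",foot('b'),T(499,452)),("top",foot('g'),T(543,199)),("top",mark('a'),T(378,333)),("top",mark('b'),T(409,359)),
("side",foot('a'),Sd(378,190)),("side",foot('b'),Sd(357,333)),("side",foot('g'),Sd(601,268))]
f=lambda s:np.concatenate([proj(P[n],W(s,X))-uv for n,X,uv in obs])
o=least_squares(f,[.45,-.05,-.8],loss='soft_l1'); s=o.x; print("stool",s.round(4),f(s).reshape(-1,2).round(1).tolist())
print("foot z",foot('a'),[ (k,W(s,foot(k)).round(3)) for k in 'abg'])
for k,c,e in(('a',(301,280),(311,262)),('b',(499,452),(519,448))):
    F=W(s,foot(k));a=axis(k,s[2]);c0=np.array(P['top']["position"])
    def pl(uv):
        d=ray(P['top'],uv,0)-c0; return c0+d*((F-c0)@a)/(d@a)
    v=pl(T(*e))-pl(T(*c)); u=q0dir(k,s[2]); w=np.cross(a,u); print(k,'q',np.arctan2(v@w,v@u),np.linalg.norm(v))
for n in("jar","ramekin"):pass
# corner: top edges of inner faces z=.028, points by eye
for uv in [(93,303),(253,148),(237,450)]: print("corner pts",ray(P['top'],T(*uv),.028).round(4))
E
```

```text
top [(np.int32(14), [432.6, 156.6]), (np.int32(15), [351.9, 178.5]), (np.int32(13), [395.7, 190.3]), (np.int32(11), [376.7, 201.1]), (np.int32(12), [387.7, 210.6]), (np.int32(13), [423.0, 242.0])]
side [(np.int32(42), [330.9, 245.1]), (np.int32(4), [337.8, 250.8])]
stool [ 0.554  -0.0686 -0.7201] [[0.0, -0.9], [0.1, 0.2], [0.7, -0.4], [0.3, -0.3], [0.2, 0.1], [-1.7, -0.8], [-0.5, 1.0], [-0.3, -1.4]]
foot z [-0.06364024  0.11022812  0.18065968] [('a', array([0.579, 0.056, 0.181])), ('b', array([ 0.434, -0.11 ,  0.181])), ('g', array([ 0.65 , -0.153,  0.181]))]
a q 1.806673182128028 0.01738960149286314
b q -2.275196561767652 0.01746762089197905
corner pts [0.5702 0.2461 0.028 ]
corner pts [0.7272 0.0903 0.028 ]
corner pts [0.429 0.104 0.028]
```

```bash
cat >> h.py <<'E'
def tgt(ax,yang):
    z=-np.array(ax); y=np.array([np.cos(yang),np.sin(yang),0]); y=y-z*(y@z); y/=np.linalg.norm(y)
    return np.stack([np.cross(y,z),y,z],1)
def plan(p0,R0,p1,R1,n,op):
    p0,p1=np.array(p0),np.array(p1); w=R.from_matrix(R0.T@R1).as_rotvec(); rows=[]
    Rk=R0
    for k in range(n):
        d=Rk.T@(p1-p0)/n*100; rows.append([op]+d.round(2).tolist()+np.rad2deg(w/n).round(2).tolist()); Rk=Rk@R.from_rotvec(w/n).as_matrix()
    for i in range(0,n,8): print(rows[i:i+8])
def now():
    s=r.state(); return np.array(s["tool_pos"]),R.from_rotvec(s["eef_rot"]).as_matrix(),s
SH=np.array([.554,-.0686,-.7201])
E
python3 - <<'E'
from h import *
p,Rm0,s=now()
F=W(SH,foot('b')); a=axis('b',SH[2]); y=SH[2]+AZ['b']+np.pi/2
plan(p,Rm0,F+.05*a,tgt(a,y),16,9.3)
# corner profiles
P=cam("top"); g=P["img"].astype(float).sum(2)/3
C=np.array([.5702,.2461]); 
for nm,n,t,L in(("far",(.707,.707),(.707,-.707),(.03,.2)),("side",(-.707,.707),(-.707,-.707),(.03,.18))):
    pr=[]
    for o in np.arange(-.012,.05,.002):
        v=[]
        for l in np.linspace(*L,40):
            X=C+np.array(n)*o+np.array(t)*l; u=proj(P,[X[0],X[1],0]); v.append(cv2.getRectSubPix(g.astype('float32'),(1,1),(float(u[0]),float(u[1])))[0,0])
        pr.append(int(np.median(v)))
    print(nm,"offsets mm -12..48 step2 at z=0:",pr)
E
```

```text
[[9.3, -2.68, -3.98, -0.11, -1.84, 0.66, 8.62], [9.3, -3.24, -3.53, -0.27, -1.84, 0.66, 8.62], [9.3, -3.73, -2.99, -0.41, -1.84, 0.66, 8.62], [9.3, -4.13, -2.38, -0.55, -1.84, 0.66, 8.62], [9.3, -4.43, -1.72, -0.66, -1.84, 0.66, 8.62], [9.3, -4.63, -1.01, -0.76, -1.84, 0.66, 8.62], [9.3, -4.72, -0.28, -0.83, -1.84, 0.66, 8.62], [9.3, -4.7, 0.45, -0.88, -1.84, 0.66, 8.62]]
[[9.3, -4.56, 1.18, -0.91, -1.84, 0.66, 8.62], [9.3, -4.32, 1.88, -0.91, -1.84, 0.66, 8.62], [9.3, -3.98, 2.53, -0.89, -1.84, 0.66, 8.62], [9.3, -3.54, 3.13, -0.84, -1.84, 0.66, 8.62], [9.3, -3.02, 3.65, -0.77, -1.84, 0.66, 8.62], [9.3, -2.43, 4.08, -0.68, -1.84, 0.66, 8.62], [9.3, -1.78, 4.42, -0.57, -1.84, 0.66, 8.62], [9.3, -1.09, 4.65, -0.44, -1.84, 0.66, 8.62]]
far offsets mm -12..48 step2 at z=0: [88, 87, 87, 88, 88, 86, 81, 63, 40, 35, 43, 48, 48, 47, 47, 47, 47, 46, 46, 45, 45, 46, 46, 48, 50, 51, 52, 52, 52, 53, 57]
side offsets mm -12..48 step2 at z=0: [90, 89, 82, 70, 58, 52, 51, 51, 49, 48, 49, 50, 52, 52, 52, 51, 51, 52, 52, 52, 52, 51, 49, 41, 38, 42, 49, 55, 56, 57, 57]
```

Run:
```python
from h import *
P=cam("top"); g=cv2.cvtColor(P["img"],cv2.COLOR_RGB2GRAY).astype('float32')
C=np.array([.5702,.2461]); res=[]
for n,t,L in(((.707,.707),(.707,-.707),(.03,.2)),((-.707,.707),(-.707,-.707),(.03,.18))):
    n,t=np.array(n),np.array(t); q=[]
    os=np.arange(-.016,.012,.0005)
    for l in np.linspace(*L,40):
        v=[cv2.getRectSubPix(g,(1,1),tuple(map(float,proj(P,[*(C+n*o+t*l),0]))))[0,0] for o in os]
        v=np.convolve(v,np.ones(3)/3,'valid'); hi=np.median(v[:8]); i=np.argmax(np.array(v)<(hi+45)/2); q.append((l,os[i+1]))
    q=np.array(q); f=lambda c:c[0]+c[1]*q[:,0]-q[:,1]
    c=least_squares(f,[0,0],loss='soft_l1',f_scale=.001).x; res.append((n,t,c)); print(c.round(4),np.median(abs(f(c))).round(4))
(n1,t1,c1),(n2,t2,c2)=res
# far line: C+n1*c1[0]+ l*(t1+n1*c1[1])
A=np.stack([t1+n1*c1[1],-(t2+n2*c2[1])],1); l=np.linalg.solve(A,(C+n2*c2[0])-(C+n1*c1[0])); X=C+n1*c1[0]+l[0]*A[:,0]
d1=A[:,0]; d2=-A[:,1]; a1=np.arctan2(*(-d1)[::-1])-np.pi/2; a2=np.arctan2(*(-d2)[::-1]); y=(a1+a2)/2
print("corner",X.round(4),"yaws",a1,a2); h=X-.105*np.array([np.cos(y)-np.sin(y),np.sin(y)+np.cos(y)]); print("home",h.round(4),"shift",(h-SH[:2]).round(4))
```

```text
[ 0.0021 -0.0008] 0.0004
[-0.0069  0.0148] 0.0005
corner [0.5766 0.2427] yaws 0.7846349960218388 0.7705732273132458
home [0.5754 0.0942] shift [0.0214 0.1628]
```

Emit:
{"op": "arm_command", "data": {"motion": [[[9.3,-2.68,-3.98,-0.11,-1.84,0.66,8.62],[9.3,-3.24,-3.53,-0.27,-1.84,0.66,8.62],[9.3,-3.73,-2.99,-0.41,-1.84,0.66,8.62],[9.3,-4.13,-2.38,-0.55,-1.84,0.66,8.62],[9.3,-4.43,-1.72,-0.66,-1.84,0.66,8.62],[9.3,-4.63,-1.01,-0.76,-1.84,0.66,8.62],[9.3,-4.72,-0.28,-0.83,-1.84,0.66,8.62],[9.3,-4.7,0.45,-0.88,-1.84,0.66,8.62]]]}}

```text
time: 2.3
tool_pos: [0.3266, 0.2563, 0.2172]
eef_rot: [-2.181, -2.168, -0.394]
wrist_force: [1.1, -0.8, 1.2]
width: 0.998
grip_force: 0.0
```

Emit:
{"op": "arm_command", "data": {"motion": [[[9.3,-4.56,1.18,-0.91,-1.84,0.66,8.62],[9.3,-4.32,1.88,-0.91,-1.84,0.66,8.62],[9.3,-3.98,2.53,-0.89,-1.84,0.66,8.62],[9.3,-3.54,3.13,-0.84,-1.84,0.66,8.62],[9.3,-3.02,3.65,-0.77,-1.84,0.66,8.62],[9.3,-2.43,4.08,-0.68,-1.84,0.66,8.62],[9.3,-1.78,4.42,-0.57,-1.84,0.66,8.62],[9.3,-1.09,4.65,-0.44,-1.84,0.66,8.62]]]}}

```text
time: 3.3
tool_pos: [0.415, -0.1179, 0.2266]
eef_rot: [-2.969, -0.482, -0.635]
wrist_force: [-0.1, 0.5, -1.0]
width: 0.996
grip_force: 0.0
```

Emit:
{"op": "arm_command", "data": {"motion": [[[9.3,0,0,2.6,0,0,0],[9.3,0,0,2.6,0,0,0],[9.3,0,0,2.5,0,0,0],[9.3,0,0,0,0,0,0],[5,0,0,0,0,0,0],[4.2,0,0,0,0,0,0],[4.2,0,0,0,0,0,0]]]}}

```text
time: 4.18
tool_pos: [0.4449, -0.1061, 0.1567]
eef_rot: [-2.968, -0.49, -0.634]
wrist_force: [0.0, 0.6, 0.4]
width: 0.725
grip_force: 0.0
```

Run:
```python
from h import *
p,Q,s=now(); print(s["joint_pos"].round(2),p,s["width"]*9.3)
F=W(SH,foot('b'));a=axis('b',SH[2]); print("err tool cm",(Q.T@(F-.027*a-p)*100).round(2), (Q.T@a).round(3))
for n in("top","side"):
    P=cam(n); save(P,f"pics/{n}2.png")
A=cv2.imread("pics/top2.png")[140:290,330:480]; B=cv2.imread("pics/side2.png")[170:320,260:410]
cv2.imwrite("pics/c2.png",cv2.resize(np.hstack([A,B]),(800,400),interpolation=2))
```

```text
[-0.5  -0.62  2.17  0.32  1.31  0.71] [ 0.44486587 -0.10608279  0.15665337] 6.740206381200646
err tool cm [-0.11 -0.04  0.02] [ 0.001  0.001 -1.   ]
```

View pics/c2.png

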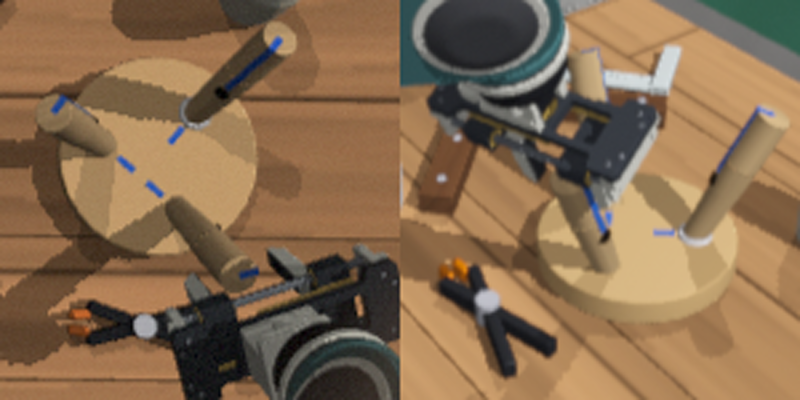

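Emit:
{"op": "arm_command", "data": {"motion": [[[3,0,0,0,0,0,0],[3,0,0,0,0,0,0],[3,0,0,0,0,0,0],[3,0,0,0,0,0,0],[3,0,0,0,0,0,0],[3,0,0,0,0,0,0]]], "newtons": 30}}

```text
time: 5.03
tool_pos: [0.4448, -0.1059, 0.1559]
eef_rot: [-2.968, -0.49, -0.633]
wrist_force: [-1.1, -0.5, 0.5]
width: 0.381
grip_force: 30.0
```

```bash
cat >> h.py <<'E'
def fitstool(P,s0):
    pass
E
python3 - <<'E'
from h import *
p,Q,s=now(); print(p,s["width"]*9.3,s["grip_force"],s["wrist_force"])
d=np.array([.0214,.1628,0]); print(np.linalg.norm(d)); 
plan(p,Q,p+d*.92,Q,8,3)
for nm,v in(("xc",(.707,.707,0)),("yc",(-.707,.707,0)),("up",(0,0,1)),("y",(.13,.99,0))): print(nm,(Q.T@np.array(v)).round(3))
E
```

```text
[ 0.4448064  -0.10590239  0.15588716] 3.544069088498523 30.00009298324585 [-1.09941103 -0.53403596  0.46094774]
0.16420048720999583
[[3, 0.76, -1.69, 0.34, 0.0, 0.0, 0.0], [3, 0.76, -1.69, 0.34, 0.0, 0.0, 0.0], [3, 0.76, -1.69, 0.34, 0.0, 0.0, 0.0], [3, 0.76, -1.69, 0.34, 0.0, 0.0, 0.0], [3, 0.76, -1.69, 0.34, 0.0, 0.0, 0.0], [3, 0.76, -1.69, 0.34, 0.0, 0.0, 0.0], [3, 0.76, -1.69, 0.34, 0.0, 0.0, 0.0], [3, 0.76, -1.69, 0.34, 0.0, 0.0, 0.0]]
xc [ 0.819 -0.442  0.366]
yc [-0.404 -0.897 -0.18 ]
up [ 0.408 -0.    -0.913]
y [ 0.403 -0.896  0.18 ]
```

Emit:
{"op": "arm_command", "data": {"motion": [[[3,0.4,-0.9,0.18,0,0,0],[3,0.8,-1.78,0.36,0,0,0],[3,0.8,-1.78,0.36,0,0,0],[3,0.8,-1.78,0.36,0,0,0],[3,0.8,-1.78,0.36,0,0,0],[3,0.8,-1.78,0.36,0,0,0],[3,0.8,-1.78,0.36,0,0,0],[3,0.4,-0.9,0.18,0,0,0]]]}}

```text
time: 6.02
tool_pos: [0.4639, 0.0322, 0.1581]
eef_rot: [-2.969, -0.492, -0.639]
wrist_force: [-3.8, -11.9, 15.4]
width: 0.389
grip_force: 32.8
```

Run:
```python
from h import *
p,Q,s=now(); print(p,s["width"]*9.3,s["wrist_force"],s["wrist_torque"],s["joint_pos"].round(2))
print("moved",p-[.4448,-.1059,.1559])
for n in("top","side"):
    P=cam(n); save(P,f"pics/{n}3.png")
    print(n,[(a,c.round(1).tolist()) for a,c in bluelobs(P)[1]])
A=cv2.imread("pics/top3.png")[90:290,240:440]; B=cv2.imread("pics/side3.png")[120:320,220:420]
cv2.imwrite("pics/c3.png",cv2.resize(np.hstack([A,B]),(800,400),interpolation=2))
```

```text
[0.46386122 0.03216581 0.158078  ] 3.613975265906806 [ -3.83890005 -11.90792826  15.39010054] [-2.57539068 -0.31583677 -1.3195963 ] [-0.1  -0.66  2.19  0.18  1.22  1.12]
moved [0.01906122 0.13806581 0.002178  ]
top [(np.int32(12), [330.0, 146.9]), (np.int32(43), [404.3, 167.9]), (np.int32(14), [347.7, 185.3]), (np.int32(10), [369.5, 184.5]), (np.int32(13), [353.2, 198.7]), (np.int32(14), [364.0, 233.4])]
side [(np.int32(23), [309.0, 222.3]), (np.int32(3), [325.0, 239.0])]
```

View pics/c3.png

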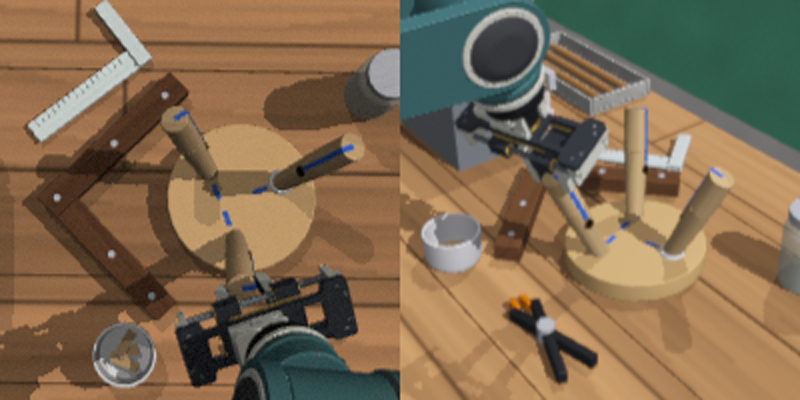

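Emit:
{"op": "arm_command", "data": {"motion": [[[5.5,0,0,0,0,0,0],[6.5,0,0,0,0,0,0],[7,0,0,0,0,0,0],[9.3,0,0,-2.5,0,0,0],[9.3,0,0,-3,0,0,0],[9.3,0,0,-3,0,0,0],[9.3,-5,0,0,0,0,0],[9.3,-5,0,0,0,0,0]]]}}

```text
time: 7.12
tool_pos: [0.3895, -0.0176, 0.1943]
eef_rot: [-2.963, -0.497, -0.574]
wrist_force: [0.5, 0.2, -0.5]
width: 1.001
grip_force: 0.0
```

Run:
```python
from h import *
p,Q,s=now(); print(p,s["wrist_force"],s["joint_pos"].round(2))
for n in("top","side"):
    P=cam(n); save(P,f"pics/{n}4.png")
    print(n,[(a,c.round(1).tolist()) for a,c in bluelobs(P)[1]])
A=cv2.imread("pics/top4.png")[110:260,270:420]; B=cv2.imread("pics/side4.png")[150:300,260:410]
cv2.imwrite("pics/c4.png",cv2.resize(np.hstack([A,B]),(800,400),interpolation=2))
```

```text
[ 0.38948743 -0.01759319  0.19427832] [ 0.52274385  0.17646003 -0.49664763] [-0.31 -0.83  2.21  0.24  1.46  0.94]
top [(np.int32(12), [330.0, 146.8]), (np.int32(11), [412.8, 164.1]), (np.int32(20), [403.4, 168.2]), (np.int32(4), [393.8, 173.2]), (np.int32(12), [347.7, 185.5]), (np.int32(10), [369.5, 184.5]), (np.int32(11), [353.0, 198.7]), (np.int32(13), [363.8, 233.3])]
side [(np.int32(28), [308.2, 220.9]), (np.int32(3), [325.0, 239.0])]
```

View pics/c4.png

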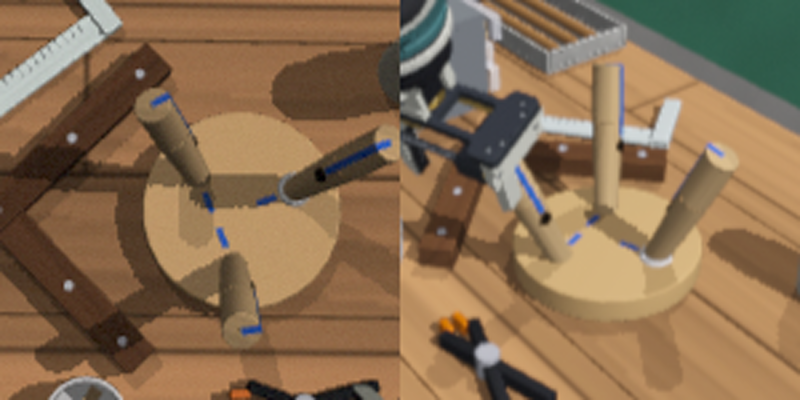

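```bash
cat >> h.py <<'E'
def fit(P,obs,s0):
    f=lambda s:np.concatenate([proj(P[n],W(s,X))-uv for n,X,uv in obs])
    s=least_squares(f,s0,loss='soft_l1').x; print("stool",s.round(4).tolist(),f(s).reshape(-1,2).round(1).tolist()); return s
def qjoint(P,s,k,c,e):
    F=W(s,foot(k));a=axis(k,s[2]);c0=np.array(P["position"])
    def pl(uv):
        d=ray(P,uv,0)-c0; return c0+d*((F-c0)@a)/(d@a)
    v=pl(e)-pl(c); u=q0dir(k,s[2]); w=np.cross(a,u); print(k,'q',np.arctan2(v@w,v@u),np.linalg.norm(v))
HOME=np.array([.5754,.0942])
E
python3 - <<'E'
from h import *
P={n:cam(n) for n in("top","side")}
T=lambda u,v:(270+u/2.667-.3,110+v/2.667-.3); Sd=lambda u,v:(260+u/2.667-.3,150+v/2.667-.3)
s=fit(P,[("top",foot('a'),T(155,107)),("top",foot('b'),T(241,330)),("top",foot('g'),T(389,143)),("top",mark('a'),(347.7,185.5)),("top",mark('b'),(353,198.7)),("side",foot('a'),Sd(207,68)),("side",foot('g'),Sd(321,152))],[.56,.06,-1.1])
print("to home",HOME-s[:2],"in corner axes",Rz(.778)[:2,:2].T@(HOME-s[:2]))
print({k:W(s,foot(k)).round(3).tolist() for k in'abg'})
qjoint(P['top'],s,'a',T(155,107),T(168,99)); qjoint(P['top'],s,'b',T(241,330),T(261,328))
p,Q,st=now(); print(st["joint_pos"],(Q.T@np.array([1,0,0])).round(3),np.rad2deg(s[2]+AZ['b']))
E
```

```text
stool [0.5796, 0.0134, -1.1941] [[-1.0, -0.8], [0.1, 0.5], [0.6, -0.2], [0.2, -0.0], [0.1, 0.0], [-0.4, -1.9], [-0.0, 1.5]]
to home [-0.00424376  0.08082413] in corner axes [0.05370401 0.06055105]
{'a': [0.659, 0.113, 0.181], 'b': [0.454, 0.032, 0.181], 'g': [0.626, -0.105, 0.181]}
a q 1.7496359343539627 0.0138794981184039
b q -1.8536205826995134 0.017855105850892575
[-0.30516749 -0.82934237  2.20951384  0.24296351  1.45683598  0.94541681] [0.877 0.327 0.353] -188.4144839525993
```

```bash
cat >> h.py <<'E'
S1=np.array([0.5796, 0.0134, -1.1941])
def mid(R0,R1,f): return R0@R.from_rotvec(R.from_matrix(R0.T@R1).as_rotvec()*f).as_matrix()
E
python3 - <<'E'
from h import *
p,Q,s=now(); F=W(S1,foot('g')); a=axis('g',S1[2]); Q1=tgt(a,S1[2]+np.pi/2)
m=np.array([.47,-.12,.28]); Qm=mid(Q,Q1,.4)
plan(p,Q,m,Qm,5,9.3); plan(m,Qm,F+.05*a,Q1,8,9.3)
P=cam("top"); print("jar",ray(P,(436.5,126.3),.12),F)
E
```

```text
[[9.3, 1.43, 2.42, -1.28, 2.85, 0.05, -6.83], [9.3, 1.13, 2.51, -1.4, 2.85, 0.05, -6.83], [9.3, 0.83, 2.55, -1.53, 2.85, 0.05, -6.83], [9.3, 0.53, 2.56, -1.65, 2.85, 0.05, -6.83], [9.3, 0.23, 2.52, -1.78, 2.85, 0.05, -6.83]]
[[9.3, 0.76, 1.74, 1.02, 2.67, 0.04, -6.4], [9.3, 0.56, 1.86, 0.94, 2.67, 0.04, -6.4], [9.3, 0.35, 1.95, 0.85, 2.67, 0.04, -6.4], [9.3, 0.12, 2.02, 0.76, 2.67, 0.04, -6.4], [9.3, -0.1, 2.05, 0.66, 2.67, 0.04, -6.4], [9.3, -0.33, 2.05, 0.57, 2.67, 0.04, -6.4], [9.3, -0.56, 2.03, 0.47, 2.67, 0.04, -6.4], [9.3, -0.79, 1.97, 0.38, 2.67, 0.04, -6.4]]
jar [ 0.73572677 -0.17607759  0.12      ] [ 0.62642018 -0.1049562   0.18065968]
```

Emit:
{"op": "arm_command", "data": {"motion": [[[9.3,1.43,2.42,-1.28,2.85,0.05,-6.83],[9.3,1.13,2.51,-1.4,2.85,0.05,-6.83],[9.3,0.83,2.55,-1.53,2.85,0.05,-6.83],[9.3,0.53,2.56,-1.65,2.85,0.05,-6.83],[9.3,0.23,2.52,-1.78,2.85,0.05,-6.83]]]}}

```text
time: 8.0
tool_pos: [0.4711, -0.1198, 0.2812]
eef_rot: [-2.55, -1.364, -0.512]
wrist_force: [0.6, 0.7, 0.4]
width: 1.002
grip_force: 0.0
```

Emit:
{"op": "arm_command", "data": {"motion": [[[9.3,0.76,1.74,1.02,2.67,0.04,-6.4],[9.3,0.56,1.86,0.94,2.67,0.04,-6.4],[9.3,0.35,1.95,0.85,2.67,0.04,-6.4],[9.3,0.12,2.02,0.76,2.67,0.04,-6.4],[9.3,-0.1,2.05,0.66,2.67,0.04,-6.4],[9.3,-0.33,2.05,0.57,2.67,0.04,-6.4],[9.3,-0.56,2.03,0.47,2.67,0.04,-6.4],[9.3,-0.79,1.97,0.38,2.67,0.04,-6.4]]]}}

```text
time: 9.0
tool_pos: [0.6355, -0.122, 0.2265]
eef_rot: [-1.553, -2.301, -0.331]
wrist_force: [-0.1, -0.3, 0.4]
width: 0.999
grip_force: 0.0
```

Run:
```python
from h import *
p,Q,s=now(); F=W(S1,foot('g')); a=axis('g',S1[2]); Q1=tgt(a,S1[2]+np.pi/2)
print(p,s["joint_pos"].round(2)); plan(p,Q,F+.03*a,Q1,2,9.3); plan(p,Q1,p-.057*a,Q1,3,9.3)
```

```text
[ 0.63547155 -0.12201456  0.2264848 ] [-0.37  0.22  1.33  0.31  1.87 -0.71]
[[9.3, -0.06, -0.11, 0.98, -0.05, 0.04, 0.18], [9.3, -0.06, -0.11, 0.98, -0.05, 0.04, 0.18]]
[[9.3, 0.0, -0.0, 1.9, 0.0, 0.0, 0.0], [9.3, 0.0, -0.0, 1.9, 0.0, 0.0, 0.0], [9.3, 0.0, -0.0, 1.9, 0.0, 0.0, 0.0]]
```

Emit:
{"op": "arm_command", "data": {"motion": [[[9.3,-0.06,-0.11,0.98,0,0,0.2],[9.3,-0.06,-0.11,0.98,0,0,0.2],[9.3,0,0,1.9,0,0,0],[9.3,0,0,1.9,0,0,0],[9.3,0,0,1.9,0,0,0],[5,0,0,0,0,0,0],[5,0,0,0,0,0,0],[5,0,0,0,0,0,0]]]}}

```text
time: 10.0
tool_pos: [0.6212, -0.0963, 0.1567]
eef_rot: [-1.567, -2.292, -0.331]
wrist_force: [-0.3, 0.7, -0.3]
width: 0.726
grip_force: 0.0
```

Emit:
{"op": "arm_command", "data": {"motion": [[[3,0,0,0,0,0,0],[3,0,0,0,0,0,0],[3,0,0,0,0,0,0],[3,0,0,0,0,0,0],[3,0,0,0,0,0,0]]], "newtons": 40}}

```text
time: 10.62
tool_pos: [0.6211, -0.0961, 0.1561]
eef_rot: [-1.567, -2.291, -0.331]
wrist_force: [2.6, -1.0, 0.8]
width: 0.379
grip_force: 40.0
```

Run:
```python
from h import *
p,Q,s=now(); print(p,s["width"]*9.3,s["grip_force"],s["wrist_force"],s["wrist_torque"])
plan(p,Q,p+np.array([-.0042,.0808,0])*.85,Q,8,3)
for nm,v in(("xc",(.712,.702,0)),("yc",(-.702,.712,0)),("up",(0,0,1))): print(nm,(Q.T@np.array(v)).round(3))
```

```text
[ 0.62111108 -0.09609343  0.15609019] 3.5232268915200784 40.008289217948914 [ 2.5890057  -1.01722975  0.77165509] [-0.34795453 -0.55324933 -0.28292865]
[[3, 0.75, 0.27, 0.33, 0.0, 0.0, 0.0], [3, 0.75, 0.27, 0.33, 0.0, 0.0, 0.0], [3, 0.75, 0.27, 0.33, 0.0, 0.0, 0.0], [3, 0.75, 0.27, 0.33, 0.0, 0.0, 0.0], [3, 0.75, 0.27, 0.33, 0.0, 0.0, 0.0], [3, 0.75, 0.27, 0.33, 0.0, 0.0, 0.0], [3, 0.75, 0.27, 0.33, 0.0, 0.0, 0.0], [3, 0.75, 0.27, 0.33, 0.0, 0.0, 0.0]]
xc [0.362 0.918 0.159]
yc [ 0.839 -0.395  0.374]
up [ 0.407 -0.002 -0.914]
```

Emit:
{"op": "arm_command", "data": {"motion": [[[3,0.75,0.27,0.33,0,0,0],[3,0.75,0.27,0.33,0,0,0],[3,0.75,0.27,0.33,0,0,0],[3,0.75,0.27,0.33,0,0,0],[3,0.75,0.27,0.33,0,0,0],[3,0.75,0.27,0.33,0,0,0],[3,0.75,0.27,0.33,0,0,0],[3,0,0,0,0,0,0]]]}}

```text
time: 11.62
tool_pos: [0.6175, -0.0345, 0.1561]
eef_rot: [-1.565, -2.291, -0.331]
wrist_force: [0.1, 3.8, -0.6]
width: 0.377
grip_force: 40.0
```

Run:
```python
from h import *
p,Q,s=now(); print(p,s["wrist_force"],s["wrist_torque"])
for n in("top","side"):
    P=cam(n); save(P,f"pics/{n}5.png")
    print(n,[(a,c.round(1).tolist()) for a,c in bluelobs(P)[1]])
A=cv2.imread("pics/top5.png")[110:260,240:390]; B=cv2.imread("pics/side5.png")[130:280,240:390]
cv2.imwrite("pics/c5.png",cv2.resize(np.hstack([A,B]),(800,400),interpolation=2))
```

```text
[ 0.61746345 -0.03453507  0.15607464] [ 0.1218076   3.83704951 -0.60785635] [ 0.32220403  0.0048214  -0.0490759 ]
top [(np.int32(13), [305.9, 147.9]), (np.int32(50), [380.0, 170.3]), (np.int32(11), [325.8, 186.7]), (np.int32(12), [347.9, 186.2]), (np.int32(12), [331.0, 200.2]), (np.int32(13), [337.4, 235.3])]
side [(np.int32(40), [291.1, 207.8])]
```

View pics/c5.png

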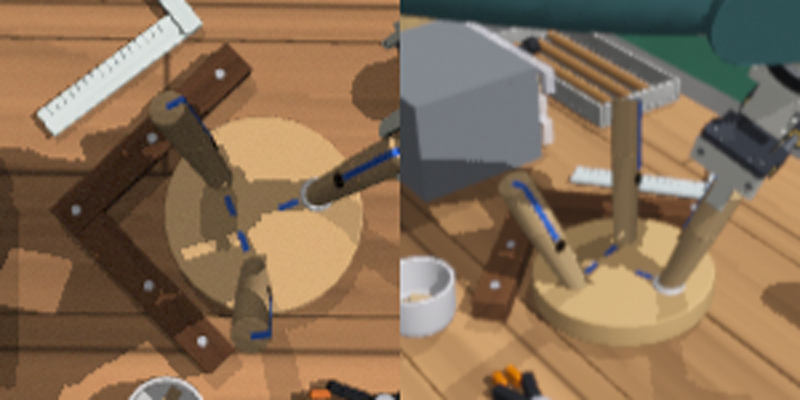

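Emit:
{"op": "arm_command", "data": {"motion": [[[3,0.25,0.11,0.11,0,0,0],[3,0.25,0.11,0.11,0,0,0],[3,0.25,0.11,0.11,0,0,0],[3,0.25,0.11,0.11,0,0,0],[3,0.17,0.07,0.08,0,0,0],[3,0,0,0,0,0,0]]]}}

```text
time: 12.48
tool_pos: [0.6177, -0.0217, 0.1561]
eef_rot: [-1.566, -2.291, -0.331]
wrist_force: [0.6, -1.6, -1.0]
width: 0.379
grip_force: 40.0
```

Emit:
{"op": "arm_command", "data": {"motion": [[[3,0.08,-0.04,0.04,0,0,0],[3,0.08,-0.04,0.04,0,0,0],[3,0.08,-0.04,0.04,0,0,0],[3,0,0,0,0,0,0]]]}}

```text
time: 12.98
tool_pos: [0.6157, -0.0198, 0.1561]
eef_rot: [-1.567, -2.291, -0.331]
wrist_force: [1.0, -3.2, -0.4]
width: 0.381
grip_force: 40.0
```

Emit:
{"op": "arm_command", "data": {"motion": [[[3,0.04,0.09,0.02,0,0,0],[3,0.04,0.09,0.02,0,0,0],[3,0.04,0.09,0.02,0,0,0],[3,0,0,0,0,0,0]]]}}

```text
time: 13.48
tool_pos: [0.6176, -0.0176, 0.1561]
eef_rot: [-1.566, -2.291, -0.33]
wrist_force: [-1.1, -4.7, 1.2]
width: 0.382
grip_force: 40.0
```

Emit:
{"op": "arm_command", "data": {"motion": [[[3,0.08,-0.04,0.04,0,0,0],[3,0.08,-0.04,0.04,0,0,0],[3,0.08,-0.04,0.04,0,0,0],[3,0,0,0,0,0,0]]]}}

```text
time: 13.98
tool_pos: [0.6164, -0.0163, 0.1566]
eef_rot: [-1.568, -2.293, -0.331]
wrist_force: [6.6, -10.1, 5.0]
width: 0.38
grip_force: 40.0
```

Emit:
{"op": "arm_command", "data": {"motion": [[[3,0.04,0.09,0.02,0,0,0],[3,0.04,0.09,0.02,0,0,0],[3,0.04,0.09,0.02,0,0,0],[3,0,0,0,0,0,0]]]}}

```text
time: 14.48
tool_pos: [0.6185, -0.0147, 0.157]
eef_rot: [-1.569, -2.294, -0.33]
wrist_force: [4.1, -15.9, 8.0]
width: 0.376
grip_force: 40.0
```

Emit:
{"op": "arm_command", "data": {"motion": [[[3,0.04,0.09,0.02,0,0,0],[3,0.03,0.07,0.01,0,0,0],[3,0,0,0,0,0,0]]]}}

```text
time: 14.85
tool_pos: [0.62, -0.0133, 0.157]
eef_rot: [-1.57, -2.294, -0.331]
wrist_force: [7.6, -15.6, 8.4]
width: 0.377
grip_force: 40.0
```

Emit:
{"op": "arm_command", "data": {"motion": [[[3,-0.04,0.11,-0.02,0,0,0],[3,0.04,0.09,0.02,0,0,0],[3,0,0,0,0,0,0]]]}}

```text
time: 15.22
tool_pos: [0.6215, -0.0126, 0.1568]
eef_rot: [-1.569, -2.293, -0.33]
wrist_force: [5.3, -14.6, 7.4]
width: 0.381
grip_force: 40.1
```

Emit:
{"op": "arm_command", "data": {"motion": [[[3,0.04,0.09,0.02,0,0,0],[3,0.04,0.09,0.02,0,0,0],[3,0,0,0,0,0,0]]]}}

```text
time: 15.6
tool_pos: [0.6219, -0.0121, 0.1571]
eef_rot: [-1.569, -2.293, -0.326]
wrist_force: [-5.1, -23.8, 13.7]
width: 0.377
grip_force: 40.1
```

Emit:
{"op": "arm_command", "data": {"motion": [[[3,-0.14,-0.06,-0.06,0,0,0],[3,0,0,0,0,0,0]]]}}

```text
time: 15.85
tool_pos: [0.6219, -0.0127, 0.1563]
eef_rot: [-1.568, -2.292, -0.328]
wrist_force: [-2.2, -14.6, 8.5]
width: 0.381
grip_force: 40.1
```

Emit:
{"op": "arm_command", "data": {"motion": [[[3,-0.14,-0.06,-0.06,0,0,0],[3,0,0,0,0,0,0]]]}}

```text
time: 16.1
tool_pos: [0.6218, -0.0131, 0.1562]
eef_rot: [-1.566, -2.291, -0.33]
wrist_force: [-2.2, -3.5, 5.1]
width: 0.379
grip_force: 40.1
```

Emit:
{"op": "arm_command", "data": {"motion": [[[6,0,0,0,0,0,0],[7,0,0,0,0,0,0],[8,0,0,0,0,0,0],[9.3,0,0,-2.5,0,0,0],[9.3,0,0,-3,0,0,0],[9.3,0,0,-3,0,0,0],[9.3,0,0,-3,0,0,0]]]}}

```text
time: 16.98
tool_pos: [0.6394, -0.0569, 0.2616]
eef_rot: [-1.566, -2.291, -0.33]
wrist_force: [-0.5, 0.2, -0.6]
width: 0.992
grip_force: 0.0
```

Run:
```python
from h import *
p,Q,s=now(); print(p,s["wrist_force"],s["joint_pos"].round(2))
for n in("top","side"):
    P=cam(n); save(P,f"pics/{n}6.png")
    print(n,[(a,c.round(1).tolist()) for a,c in bluelobs(P)[1]])
A=cv2.imread("pics/top6.png")[110:260,240:390]; B=cv2.imread("pics/side6.png")[130:280,240:390]
cv2.imwrite("pics/c6.png",cv2.resize(np.hstack([A,B]),(800,400),interpolation=2))
```

```text
[ 0.63938935 -0.05688825  0.2615999 ] [-0.48745523  0.23787092 -0.61376058] [-0.29  0.18  1.32  0.34  1.88 -0.59]
top [(np.int32(12), [296.5, 148.3]), (np.int32(50), [371.1, 169.0]), (np.int32(11), [318.8, 186.7]), (np.int32(10), [340.5, 185.5]), (np.int32(12), [324.1, 200.0]), (np.int32(4), [334.0, 229.5]), (np.int32(15), [331.1, 234.6])]
side [(np.int32(35), [288.4, 205.5])]
```

View pics/c6.png

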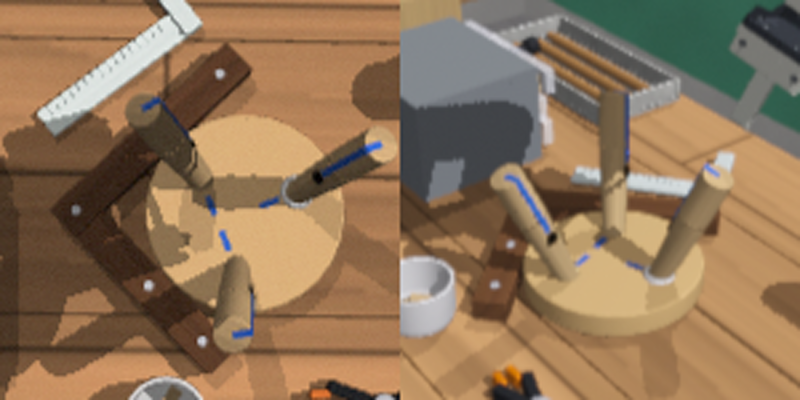

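```bash
cat >> h.py <<'E'
def bl(P):
    i=P["img"].astype('float32'); return cv2.GaussianBlur(np.clip(i[...,2]-np.maximum(i[...,0],i[...,1]),0,80),(0,0),.7)
def qscan(P,s,k,names=("top","side"),rng=np.pi):
    B={n:bl(P[n]) for n in names}; a=axis(k,s[2]); F=W(s,foot(k)); u=q0dir(k,s[2]); w=np.cross(a,u); out=[]
    for q in np.arange(-rng,rng,.02):
        e=np.cos(q)*u+np.sin(q)*w; v=0
        for n in names:
            c=np.array(P[n]["position"])
            pts=[F+e*t for t in np.linspace(.002,.018,7)]
            if (c-F)@e>0: pts+=[F+.018*e-a*t for t in np.linspace(0,.06,12)]
            for X in pts:
                x=proj(P[n],X); v+=cv2.getRectSubPix(B[n],(1,1),(float(x[0]),float(x[1])))[0,0]
        out.append((v,q))
    o=sorted(out)[::-1][:5]; print(k,names,[(round(float(v)),round(float(q),2)) for v,q in o])
HJ=.778
E
python3 - <<'E'
from h import *
P={n:cam(n) for n in("top","side")}
T=lambda u,v:(240+u/2.667-.3,110+v/2.667-.3); Sd=lambda u,v:(240+u/2.667-.3,130+v/2.667-.3)
s=fit(P,[("top",foot('a'),T(141,106)),("top",foot('b'),T(233,335)),("top",foot('g'),T(382,145)),("top",mark('a'),(318.8,186.7)),("top",mark('b'),(324.1,200.)),("side",foot('a'),Sd(214,93)),("side",foot('b'),Sd(106,175)),("side",foot('g'),Sd(317,175))],[.576,.094,-1.2])
print("to home",HOME-s[:2],"corner axes",Rz(HJ)[:2,:2].T@(HOME-s[:2]))
print({k:W(s,foot(k)).round(3).tolist() for k in'abg'})
qjoint(P['top'],s,'a',T(141,106),T(156,101)); qjoint(P['top'],s,'b',T(233,335),T(252,333))
for k in 'ab':
    for nn in (("top","side"),("top",),("side",)): qscan(P,s,k,nn)
p,Q,st=now()
# to leg a
for yo in(0,np.pi): 
    F=W(s,foot('a'));a=axis('a',s[2]); print("yang",s[2]+AZ['a']+np.pi/2+yo)
E
```

```text
stool [0.5764, 0.0943, -1.1847] [[0.7, 0.8], [-0.3, -0.2], [-0.0, -0.5], [0.2, -0.3], [0.1, -0.4], [-0.4, -0.6], [-0.9, 0.0], [0.1, 0.2]]
to home [-1.04522633e-03 -6.00545607e-05] corner axes [-0.00078668  0.00069082]
{'a': [0.655, 0.195, 0.181], 'b': [0.45, 0.112, 0.181], 'g': [0.624, -0.024, 0.181]}
a q 1.4652481186571609 0.01484739133331363
b q -1.8585446589596353 0.017081039742742884
a ('top', 'side') [(570, 1.72), (570, 1.7), (569, 1.68), (568, 1.66), (568, 1.74)]
a ('top',) [(372, 1.62), (370, 1.64), (368, 1.6), (368, 1.66), (366, 1.68)]
a ('side',) [(221, 1.82), (220, 1.84), (219, 1.8), (217, 1.78), (215, 1.86)]
b ('top', 'side') [(1714, -1.78), (1710, -1.76), (1709, -1.8), (1695, -1.82), (1693, -1.74)]
b ('top',) [(712, -1.82), (712, -1.8), (710, -1.78), (709, -1.84), (707, -1.76)]
b ('side',) [(1004, -1.78), (1003, -1.76), (998, -1.8), (992, -1.74), (983, -1.82)]
yang 2.480523389055893
yang 5.622116042645686
```

```bash
cat >> h.py <<'E'
S2=np.array([0.5764, 0.0943, -1.1847])
E
python3 - <<'E'
from h import *
p,Q,s=now(); F=W(S2,foot('a')); a=axis('a',S2[2]); Q1=tgt(a,1.6)
plan(p,Q,F+.055*a,Q1,8,9.3); print(np.rad2deg(np.linalg.norm(R.from_matrix(Q.T@Q1).as_rotvec())))
E
```

```text
[[9.3, 2.59, 1.56, 1.56, 5.01, -2.24, -8.16], [9.3, 2.39, 2.04, 1.3, 5.01, -2.24, -8.16], [9.3, 2.12, 2.46, 1.01, 5.01, -2.24, -8.16], [9.3, 1.77, 2.82, 0.71, 5.01, -2.24, -8.16], [9.3, 1.37, 3.09, 0.39, 5.01, -2.24, -8.16], [9.3, 0.93, 3.27, 0.06, 5.01, -2.24, -8.16], [9.3, 0.45, 3.36, -0.26, 5.01, -2.24, -8.16], [9.3, -0.04, 3.36, -0.56, 5.01, -2.24, -8.16]]
78.65068425594023
```

Emit:
{"op": "arm_command", "data": {"motion": [[[9.3,2.59,1.56,1.56,5.01,-2.24,-8.16],[9.3,2.39,2.04,1.3,5.01,-2.24,-8.16],[9.3,2.12,2.46,1.01,5.01,-2.24,-8.16],[9.3,1.77,2.82,0.71,5.01,-2.24,-8.16],[9.3,1.37,3.09,0.39,5.01,-2.24,-8.16],[9.3,0.93,3.27,0.06,5.01,-2.24,-8.16],[9.3,0.45,3.36,-0.26,5.01,-2.24,-8.16],[9.3,-0.04,3.36,-0.56,5.01,-2.24,-8.16]]]}}

```text
time: 18.18
tool_pos: [0.6677, 0.2139, 0.2295]
eef_rot: [0.115, -2.831, 0.467]
wrist_force: [1.1, 0.2, -0.3]
width: 1.0
grip_force: 0.0
```

Emit:
{"op": "arm_command", "data": {"motion": [[[9.3,0,0,0,0,0,0]]]}}

```text
time: 18.3
tool_pos: [0.6669, 0.2159, 0.2286]
eef_rot: [0.116, -2.83, 0.466]
wrist_force: [0.1, -0.1, -0.6]
width: 1.002
grip_force: 0.0
```

Run:
```python
from h import *
p,Q,s=now(); F=W(S2,foot('a')); a=axis('a',S2[2]); Q1=tgt(a,1.6)
print(p,s["joint_pos"].round(2)); plan(p,Q,F+.045*a,Q1,2,9.3); print("then descend 7.2cm along z")
```

```text
[0.66689339 0.21587182 0.22858229] [ 0.37  0.42  1.09 -0.23  1.99 -1.34]
[[9.3, -0.03, -0.2, 0.43, -0.09, -0.02, 0.21], [9.3, -0.03, -0.2, 0.43, -0.09, -0.02, 0.21]]
then descend 7.2cm along z
```

Emit:
{"op": "arm_command", "data": {"motion": [[[9.3,-0.03,-0.2,0.43,0,0,0.2],[9.3,-0.03,-0.2,0.43,0,0,0.2],[9.3,0,0,2.4,0,0,0],[9.3,0,0,2.4,0,0,0],[9.3,0,0,2.4,0,0,0],[6,0,0,0,0,0,0],[6,0,0,0,0,0,0],[6,0,0,0,0,0,0]]]}}

```text
time: 19.3
tool_pos: [0.6495, 0.1827, 0.1599]
eef_rot: [0.095, -2.836, 0.464]
wrist_force: [-0.0, -0.1, -0.7]
width: 0.725
grip_force: 0.0
```

Run:
```python
from h import *
p,Q,s=now(); F=W(S2,foot('a')); a=axis('a',S2[2])
print(p,s["joint_pos"].round(2),"err cm",(Q.T@(F-.027*a-p)*100).round(2),(Q.T@a).round(3))
```

```text
[0.6495458  0.18272421 0.15985025] [ 0.34  0.37  1.26 -0.23  1.86 -1.33] err cm [0.06 0.45 0.29] [-0.002  0.001 -1.   ]
```

Emit:
{"op": "arm_command", "data": {"motion": [[[6,0.06,0.45,0.25,0,0,0],[6,0,0,0,0,0,0]]]}}

```text
time: 19.55
tool_pos: [0.6472, 0.1865, 0.155]
eef_rot: [0.097, -2.835, 0.464]
wrist_force: [-0.2, 0.2, -0.6]
width: 0.648
grip_force: 0.0
```

Run:
```python
from h import *
p,Q,s=now(); F=W(S2,foot('a')); a=axis('a',S2[2])
print("err cm",(Q.T@(F-.027*a-p)*100).round(2),(Q.T@a).round(3),s["wrist_force"])
```

```text
err cm [-0.03 -0.08 -0.09] [-0. -0. -1.] [-0.15175483  0.2086261  -0.60618497]
```

Emit:
{"op": "arm_command", "data": {"motion": [[[3,0,0,0,0,0,0],[3,0,0,0,0,0,0],[3,0,0,0,0,0,0],[3,0,0,0,0,0,0],[3,0,0,0,0,0,0]]], "newtons": 25}}

```text
time: 20.18
tool_pos: [0.6474, 0.186, 0.1553]
eef_rot: [0.096, -2.835, 0.465]
wrist_force: [0.0, -1.9, -0.2]
width: 0.381
grip_force: 25.0
```

Emit:
{"op": "arm_command", "data": {"motion": [[[3,0,0,0,0,0,5],[3,0,0,0,0,0,9],[3,0,0,0,0,0,9],[3,0,0,0,0,0,9],[3,0,0,0,0,0,9],[3,0,0,0,0,0,9]]]}}

```text
time: 20.92
tool_pos: [0.6476, 0.1865, 0.1551]
eef_rot: [-1.171, -2.734, 0.612]
wrist_force: [3.2, 2.6, -1.2]
width: 0.381
grip_force: 25.0
```

Emit:
{"op": "arm_command", "data": {"motion": [[[3,0,0,0,0,0,9],[3,0,0,0,0,0,9],[3,0,0,0,0,0,9],[3,0,0,0,0,0,9],[3,0,0,0,0,0,9],[3,0,0,0,0,0,2],[3,0,0,0,0,0,0]]]}}

```text
time: 21.8
tool_pos: [0.6476, 0.1863, 0.1553]
eef_rot: [2.185, 2.075, -0.633]
wrist_force: [3.9, 2.4, -0.1]
width: 0.38
grip_force: 25.0
```

Run:
```python
from h import *
p,Q,s=now(); a=axis('a',S2[2]); F=W(S2,foot('a'))
print(s["joint_pos"].round(2),s["wrist_torque"],"err cm",(Q.T@(F-.027*a-p)*100).round(2),(Q.T@a).round(3))
Q1=R.from_rotvec([0.096,-2.835,.465]).as_matrix(); print("turned",np.rad2deg(R.from_matrix(Q1.T@Q).as_rotvec()))
```

```text
[ 0.34  0.37  1.27 -0.23  1.85  0.37] [ 0.55006519 -1.08665145  0.12363508] err cm [-0.05  0.   -0.06] [ 0.     0.001 -1.   ]
turned [-7.09426128e-02  3.37730946e-03  9.68372737e+01]
```

Release and withdraw, then look.

Emit:
{"op": "arm_command", "data": {"motion": [[[6,0,0,0,0,0,0],[7,0,0,0,0,0,0],[8,0,0,0,0,0,0],[9.3,0,0,-2.5,0,0,0],[9.3,0,0,-4,0,0,0],[9.3,0,0,-4,0,0,0],[9.3,0,0,0,0,0,0]]]}}

```text
time: 22.68
tool_pos: [0.6744, 0.2207, 0.254]
eef_rot: [2.186, 2.072, -0.628]
wrist_force: [-0.6, 0.6, -0.6]
width: 0.993
grip_force: 0.0
```

Run:
```python
from h import *
P={n:cam(n) for n in("top","side")}
for n in P: save(P[n],f"pics/{n}7.png"); print(n,[(a,c.round(1).tolist()) for a,c in bluelobs(P[n])[1]])
for k in 'ab':
    for nn in (("top",),("side",)): qscan(P,S2,k,nn)
p,Q,s=now(); print(p,s["joint_pos"].round(2))
F=W(S2,foot('b')); a=axis('b',S2[2]); Q1=tgt(a,-.7)
print(np.rad2deg(R.from_matrix(Q.T@Q1).as_rotvec()))
A=cv2.imread("pics/top7.png")[110:260,240:390]; B=cv2.imread("pics/side7.png")[130:280,240:390]
cv2.imwrite("pics/c7.png",cv2.resize(np.hstack([A,B]),(800,400),interpolation=2))
```

```text
top [(np.int32(54), [299.0, 161.0]), (np.int32(45), [371.6, 168.8]), (np.int32(11), [318.8, 186.7]), (np.int32(12), [340.7, 185.6]), (np.int32(12), [324.1, 200.0]), (np.int32(14), [331.3, 234.7])]
side [(np.int32(47), [316.5, 177.9]), (np.int32(36), [288.7, 206.2]), (np.int32(3), [308.0, 227.0])]
a ('top',) [(831, -0.06), (830, -0.08), (826, -0.04), (822, -0.1), (817, -0.02)]
a ('side',) [(642, -0.08), (638, -0.06), (634, -0.04), (630, -0.02), (626, -0.0)]
b ('top',) [(615, -1.94), (611, -1.96), (611, -1.92), (607, -1.9), (603, -1.88)]
b ('side',) [(982, -1.78), (978, -1.8), (978, -1.76), (967, -1.82), (964, -1.74)]
[0.67353636 0.21987243 0.25062764] [ 0.37  0.43  1.04 -0.23  2.03  0.36]
[-29.9794263   29.91407043  42.06074833]
```

View pics/c7.png

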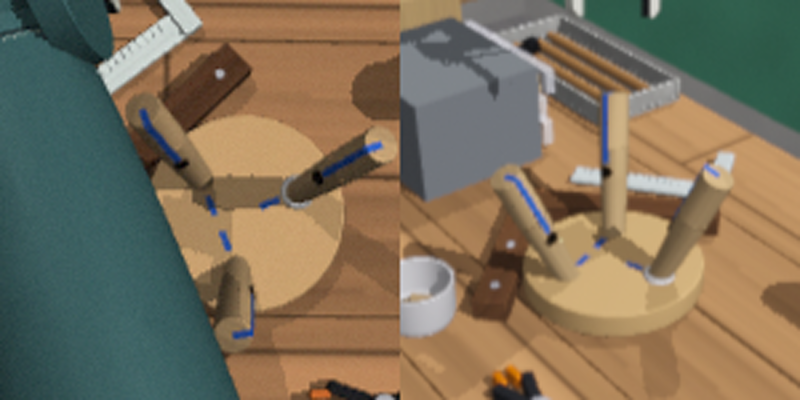

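Run:
```python
from h import *
p,Q,s=now(); F=W(S2,foot('b')); a=axis('b',S2[2]); Q1=tgt(a,-.7); m=np.array([.56,.16,.29]); Qm=mid(Q,Q1,.45)
plan(p,Q,m,Qm,4,9.3); plan(m,Qm,F+.05*a,Q1,6,9.3)
```

```text
[[9.3, -1.77, -2.84, 0.29, -3.37, 3.37, 4.73], [9.3, -2.01, -2.69, 0.02, -3.37, 3.37, 4.73], [9.3, -2.21, -2.51, -0.26, -3.37, 3.37, 4.73], [9.3, -2.39, -2.3, -0.53, -3.37, 3.37, 4.73]]
[[9.3, -1.33, -1.83, 1.12, -2.75, 2.74, 3.86], [9.3, -1.5, -1.79, 0.96, -2.75, 2.74, 3.86], [9.3, -1.66, -1.72, 0.8, -2.75, 2.74, 3.86], [9.3, -1.81, -1.64, 0.64, -2.75, 2.74, 3.86], [9.3, -1.95, -1.54, 0.47, -2.75, 2.74, 3.86], [9.3, -2.06, -1.43, 0.3, -2.75, 2.74, 3.86]]
```

Emit:
{"op": "arm_command", "data": {"motion": [[[9.3,-1.77,-2.84,0.29,-3.37,3.37,4.73],[9.3,-2.01,-2.69,0.02,-3.37,3.37,4.73],[9.3,-2.21,-2.51,-0.26,-3.37,3.37,4.73],[9.3,-2.39,-2.3,-0.53,-3.37,3.37,4.73]]]}}

```text
time: 23.28
tool_pos: [0.5586, 0.1592, 0.2893]
eef_rot: [2.474, 1.7, -0.1]
wrist_force: [0.4, 0.4, 0.9]
width: 1.001
grip_force: 0.0
```

Emit:
{"op": "arm_command", "data": {"motion": [[[9.3,-1.33,-1.83,1.12,-2.75,2.74,3.86],[9.3,-1.5,-1.79,0.96,-2.75,2.74,3.86],[9.3,-1.66,-1.72,0.8,-2.75,2.74,3.86],[9.3,-1.81,-1.64,0.64,-2.75,2.74,3.86],[9.3,-1.95,-1.54,0.47,-2.75,2.74,3.86],[9.3,-2.06,-1.43,0.3,-2.75,2.74,3.86],[9.3,0,0,0,0,0,0],[9.3,0,0,0,0,0,0]]]}}

```text
time: 24.28
tool_pos: [0.4303, 0.1147, 0.2264]
eef_rot: [2.632, 1.158, 0.521]
wrist_force: [-0.7, -0.4, 0.3]
width: 0.999
grip_force: 0.0
```

Run:
```python
from h import *
p,Q,s=now(); F=W(S2,foot('b')); a=axis('b',S2[2]); Q1=tgt(a,-.7)
print(p,s["joint_pos"].round(2)); plan(p,Q,F+.05*a,Q1,1,9.3)
```

```text
[0.43026886 0.11467793 0.22644887] [ 0.33 -0.7   2.1  -0.19  1.36  1.08]
[[9.3, -0.02, -0.0, 0.01, -0.0, 0.03, -0.0]]
```

Emit:
{"op": "arm_command", "data": {"motion": [[[9.3,0,0,2.6,0,0,0],[9.3,0,0,2.6,0,0,0],[9.3,0,0,2.5,0,0,0],[6,0,0,0,0,0,0],[6,0,0,0,0,0,0],[6,0,0,0,0,0,0],[6,0,0,0,0,0,0]]]}}

```text
time: 25.15
tool_pos: [0.4615, 0.1106, 0.1573]
eef_rot: [2.632, 1.157, 0.524]
wrist_force: [0.1, -0.1, 0.9]
width: 0.658
grip_force: 0.0
```

Run:
```python
from h import *
p,Q,s=now(); F=W(S2,foot('b')); a=axis('b',S2[2])
print("err cm",(Q.T@(F-.027*a-p)*100).round(2),(Q.T@a).round(3),s["wrist_force"],s["joint_pos"].round(2))
```

```text
err cm [-0.07 -0.03  0.11] [ 0.001  0.001 -1.   ] [ 0.06324597 -0.06326227  0.86834556] [ 0.29 -0.61  2.17 -0.18  1.21  1.07]
```

Emit:
{"op": "arm_command", "data": {"motion": [[[3,-0.05,-0.03,0,0,0,0],[3,0,0,0,0,0,0],[3,0,0,0,0,0,0],[3,0,0,0,0,0,0],[3,0,0,0,0,0,0],[3,0,0,0,0,0,0]]]}}

```text
time: 25.9
tool_pos: [0.461, 0.1102, 0.1566]
eef_rot: [2.632, 1.156, 0.523]
wrist_force: [0.9, -1.4, 5.9]
width: 0.379
grip_force: 25.0
```

Emit:
{"op": "arm_command", "data": {"motion": [[[3,0,0,0,0,0,-5],[3,0,0,0,0,0,-9],[3,0,0,0,0,0,-9],[3,0,0,0,0,0,-9],[3,0,0,0,0,0,-9],[3,0,0,0,0,0,-9]]]}}

```text
time: 26.65
tool_pos: [0.461, 0.1102, 0.1566]
eef_rot: [1.823, 2.087, 0.325]
wrist_force: [0.5, -2.3, 4.3]
width: 0.378
grip_force: 25.0
```

Emit:
{"op": "arm_command", "data": {"motion": [[[3,0,0,0,0,0,-9],[3,0,0,0,0,0,-9],[3,0,0,0,0,0,-9],[3,0,0,0,0,0,-9],[3,0,0,0,0,0,-9],[3,0,0,0,0,0,-7.5],[3,0,0,0,0,0,0],[3,0,0,0,0,0,0]]]}}

```text
time: 27.65
tool_pos: [0.4611, 0.1102, 0.1566]
eef_rot: [0.706, 2.63, 0.072]
wrist_force: [1.5, -1.1, 5.3]
width: 0.376
grip_force: 25.0
```

Run:
```python
from h import *
p,Q,s=now(); print(s["joint_pos"].round(2))
P={"side":cam("side")}; qscan(P,S2,'b',("side",)); qscan(P,S2,'a',("side",))
```

```text
[ 0.29 -0.61  2.17 -0.18  1.21 -0.72]
b ('side',) [(15, -0.1), (15, -0.12), (15, -0.14), (15, -0.16), (15, -0.18)]
a ('side',) [(569, 0.12), (551, 0.1), (546, 0.14), (534, 0.08), (521, 0.16)]
```

Emit:
{"op": "arm_command", "data": {"motion": [[[6,0,0,0,0,0,0],[7,0,0,0,0,0,0],[8,0,0,0,0,0,0],[9.3,0,0,-2.5,0,0,0],[9.3,0,0,-3,0,0,0],[9.3,0,0,-2.5,0,0,0]]]}}

```text
time: 28.45
tool_pos: [0.428, 0.1148, 0.2302]
eef_rot: [0.706, 2.63, 0.072]
wrist_force: [0.1, -0.5, 0.4]
width: 0.97
grip_force: 0.0
```

Run:
```python
from h import *
p,Q,s=now(); print(p,s["joint_pos"].round(2)); print((Q.T@np.array([0,-1,0])).round(3),(Q.T@np.array([0,0,1])).round(3),(Q.T@np.array([1,0,0])).round(3))
plan(p,Q,p+[0.03,-.3,.06],Q,6,9.3)
```

```text
[0.4280242  0.11481343 0.23019023] [ 0.34 -0.7   2.1  -0.19  1.37 -0.71]
[-0.49  -0.87   0.056] [-0.378  0.154 -0.913] [-0.786  0.468  0.404]
[[9.3, -3.22, -3.96, -0.43, 0.0, 0.0, 0.0], [9.3, -3.22, -3.96, -0.43, 0.0, 0.0, 0.0], [9.3, -3.22, -3.96, -0.43, 0.0, 0.0, 0.0], [9.3, -3.22, -3.96, -0.43, 0.0, 0.0, 0.0], [9.3, -3.22, -3.96, -0.43, 0.0, 0.0, 0.0], [9.3, -3.22, -3.96, -0.43, 0.0, 0.0, 0.0]]
```

Emit:
{"op": "arm_command", "data": {"motion": [[[9.3,-0.4,0.2,-1.5,0,0,0],[9.3,2.2,3.8,-1.2,0,0,0],[9.3,2.2,3.8,-1.2,0,0,0],[9.3,2.2,3.8,-1,0,0,0],[9.3,2.2,3.8,-0.5,0,0,0],[9.3,2.2,3.8,-0.5,0,0,0],[9.3,2.2,3.8,-0.5,0,0,0]]]}}

```text
time: 29.32
tool_pos: [0.4097, 0.3829, 0.2742]
eef_rot: [0.705, 2.631, 0.071]
wrist_force: [0.3, 0.8, 0.1]
width: 1.0
grip_force: 0.0
```

Run:
```python
from h import *
P={n:cam(n) for n in("top","side")}
for n in P: save(P[n],f"pics/{n}8.png"); print(n,[(a,c.round(1).tolist()) for a,c in bluelobs(P[n])[1]])
for k in 'ab':
    for nn in (("top",),("side",)): qscan(P,S2,k,nn)
p,Q,s=now(); print(p,s["joint_pos"].round(2))
A=cv2.imread("pics/top8.png")[110:260,240:390]; B=cv2.imread("pics/side8.png")[130:280,240:390]
cv2.imwrite("pics/c8.png",cv2.resize(np.hstack([A,B]),(800,400),interpolation=2))
```

```text
top [(np.int32(51), [299.4, 160.5]), (np.int32(26), [376.1, 167.8]), (np.int32(3), [365.0, 173.3]), (np.int32(13), [319.1, 186.8]), (np.int32(11), [341.0, 186.0]), (np.int32(15), [324.3, 200.1]), (np.int32(45), [324.3, 226.4])]
side [(np.int32(26), [317.0, 178.4]), (np.int32(5), [280.4, 192.4]), (np.int32(3), [308.0, 227.0])]
a ('top',) [(845, 0.04), (844, 0.02), (839, 0.06), (833, -0.0), (825, 0.08)]
a ('side',) [(547, 0.12), (528, 0.1), (527, 0.14), (510, 0.08), (503, 0.16)]
b ('top',) [(872, 0.02), (871, 0.04), (867, -0.0), (866, 0.06), (857, 0.08)]
b ('side',) [(268, 0.02), (267, 0.04), (267, -0.0), (266, 0.06), (265, -0.02)]
[0.40947119 0.38430236 0.27311342] [ 0.9  -0.3   1.77 -0.36  1.46 -0.14]
```

View pics/c8.png

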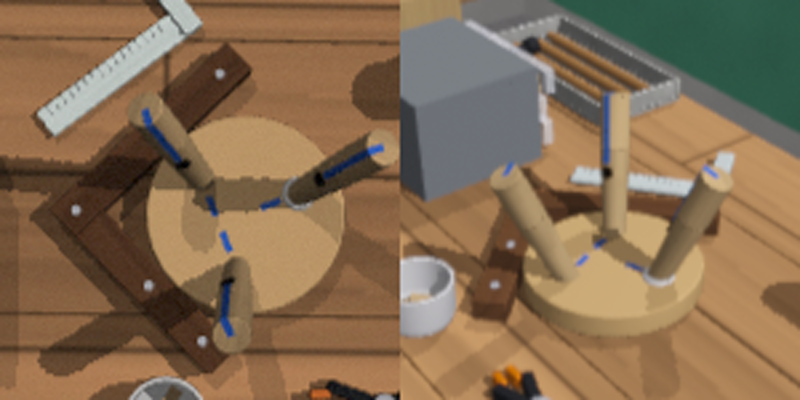

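Run:
```python
from h import *
p,Q,s=now(); F=W(S2,foot('g')); a=axis('g',S2[2]); Q1=tgt(a,S2[2]+np.pi/2); m=np.array([.57,.08,.30]); Qm=mid(Q,Q1,.6)
print(np.rad2deg(R.from_matrix(Q.T@Q1).as_rotvec()))
plan(p,Q,m,Qm,7,9.3); plan(m,Qm,F+.05*a,Q1,5,9.3)
```

```text
[ 7.98858194 41.48655744 40.68928569]
[[9.3, -4.07, -2.66, 0.82, 0.68, 3.56, 3.49], [9.3, -4.27, -2.4, 0.59, 0.68, 3.56, 3.49], [9.3, -4.43, -2.13, 0.35, 0.68, 3.56, 3.49], [9.3, -4.57, -1.85, 0.09, 0.68, 3.56, 3.49], [9.3, -4.67, -1.57, -0.18, 0.68, 3.56, 3.49], [9.3, -4.74, -1.29, -0.45, 0.68, 3.56, 3.49], [9.3, -4.77, -1.01, -0.73, 0.68, 3.56, 3.49]]
[[9.3, -2.84, -0.67, 1.09, 0.64, 3.32, 3.26], [9.3, -2.93, -0.49, 0.93, 0.64, 3.32, 3.26], [9.3, -3.01, -0.31, 0.76, 0.64, 3.32, 3.26], [9.3, -3.06, -0.13, 0.59, 0.64, 3.32, 3.26], [9.3, -3.09, 0.05, 0.41, 0.64, 3.32, 3.26]]
```

Emit:
{"op": "arm_command", "data": {"motion": [[[9.3,-4.07,-2.66,0.82,0.68,3.56,3.49],[9.3,-4.27,-2.4,0.59,0.68,3.56,3.49],[9.3,-4.43,-2.13,0.35,0.68,3.56,3.49],[9.3,-4.57,-1.85,0.09,0.68,3.56,3.49],[9.3,-4.67,-1.57,-0.18,0.68,3.56,3.49],[9.3,-4.74,-1.29,-0.45,0.68,3.56,3.49],[9.3,-4.77,-1.01,-0.73,0.68,3.56,3.49]]]}}

```text
time: 30.3
tool_pos: [0.57, 0.074, 0.3013]
eef_rot: [-1.376, -2.764, -0.261]
wrist_force: [0.4, -0.6, -0.2]
width: 1.0
grip_force: 0.0
```

Emit:
{"op": "arm_command", "data": {"motion": [[[9.3,-2.84,-0.67,1.09,0.64,3.32,3.26],[9.3,-2.93,-0.49,0.93,0.64,3.32,3.26],[9.3,-3.01,-0.31,0.76,0.64,3.32,3.26],[9.3,-3.06,-0.13,0.59,0.64,3.32,3.26],[9.3,-3.09,0.05,0.41,0.64,3.32,3.26],[9.3,0,0,0,0,0,0],[9.3,0,0,0,0,0,0],[9.3,0,0,0,0,0,0]]]}}

```text
time: 31.3
tool_pos: [0.6312, -0.0456, 0.2284]
eef_rot: [-1.551, -2.302, -0.336]
wrist_force: [-0.7, -0.3, 0.5]
width: 1.003
grip_force: 0.0
```

Run:
```python
from h import *
p,Q,s=now(); F=W(S2,foot('g')); a=axis('g',S2[2]); Q1=tgt(a,S2[2]+np.pi/2)
print(p,s["joint_pos"].round(2)); plan(p,Q,F+.05*a,Q1,1,9.3)
```

```text
[ 0.63116427 -0.0455932   0.22842359] [-0.27  0.17  1.4   0.34  1.83 -0.61]
[[9.3, 0.15, 0.19, 0.3, 0.25, -0.02, -0.01]]
```

Emit:
{"op": "arm_command", "data": {"motion": [[[9.3,0.15,0.19,0.3,0.25,0,0],[9.3,0,0,2.5,0,0,0],[9.3,0,0,2.5,0,0,0],[9.3,0,0,2.4,0,0,0],[6,0,0,0,0,0,0],[6,0,0,0,0,0,0],[6,0,0,0,0,0,0]]]}}

```text
time: 32.17
tool_pos: [0.6211, -0.0153, 0.1589]
eef_rot: [-1.55, -2.3, -0.331]
wrist_force: [-0.3, -1.0, -0.8]
width: 0.727
grip_force: 0.0
```

Run:
```python
from h import *
p,Q,s=now(); F=W(S2,foot('g')); a=axis('g',S2[2])
print("err cm",(Q.T@(F-.025*a-p)*100).round(2),(Q.T@a).round(3),s["wrist_force"])
```

```text
err cm [ 0.07 -0.02  0.15] [ 0.001  0.    -1.   ] [-0.27266568 -1.03377841 -0.7704476 ]
```

Emit:
{"op": "arm_command", "data": {"motion": [[[3,0.05,0,0.1,0,0,0],[3,0,0,0,0,0,0],[3,0,0,0,0,0,0],[3,0,0,0,0,0,0],[3,0,0,0,0,0,0],[3,0,0,0,0,0,0]]], "newtons": 40}}

```text
time: 32.92
tool_pos: [0.6203, -0.0143, 0.157]
eef_rot: [-1.55, -2.299, -0.33]
wrist_force: [-0.5, -2.7, 2.1]
width: 0.376
grip_force: 40.0
```

Emit:
{"op": "arm_command", "data": {"motion": [[[3,0.04,0.09,0.02,0,0,0],[3,0.04,0.09,0.02,0,0,0],[3,0,0,0,0,0,0]]]}}

```text
time: 33.3
tool_pos: [0.6218, -0.0131, 0.1571]
eef_rot: [-1.55, -2.3, -0.329]
wrist_force: [0.6, -5.8, 1.7]
width: 0.38
grip_force: 40.0
```

Emit:
{"op": "arm_command", "data": {"motion": [[[3,0.08,-0.04,0.04,0,0,0],[3,0.08,-0.04,0.04,0,0,0],[3,0,0,0,0,0,0]]]}}

```text
time: 33.67
tool_pos: [0.6213, -0.0126, 0.1579]
eef_rot: [-1.553, -2.302, -0.33]
wrist_force: [5.9, -13.1, 6.1]
width: 0.379
grip_force: 40.0
```

Emit:
{"op": "arm_command", "data": {"motion": [[[3,0.04,0.09,0.02,0,0,0],[3,0.04,0.09,0.02,0,0,0],[3,0,0,0,0,0,0]]]}}

```text
time: 34.05
tool_pos: [0.622, -0.012, 0.1581]
eef_rot: [-1.553, -2.301, -0.327]
wrist_force: [-1.6, -21.0, 12.3]
width: 0.374
grip_force: 40.0
```

Emit:
{"op": "arm_command", "data": {"motion": [[[3,-0.14,-0.06,-0.06,0,0,0],[3,-0.08,-0.04,-0.04,0,0,0],[3,0,0,0,0,0,0]]]}}

```text
time: 34.42
tool_pos: [0.6218, -0.0131, 0.1571]
eef_rot: [-1.551, -2.3, -0.329]
wrist_force: [0.4, -6.3, 2.4]
width: 0.376
grip_force: 40.0
```

Emit:
{"op": "arm_command", "data": {"motion": [[[5,0,0,0,0,0,0],[7,0,0,0,0,0,0],[8,0,0,0,0,0,0],[9.3,0,0,-2.5,0,0,0],[9.3,0,0,-4,0,0,0],[9.3,0,0,-4,0,0,0],[9.3,-2,0,-4,0,0,0],[9.3,-2,0,0,0,0,0]]]}}

```text
time: 35.42
tool_pos: [0.6587, -0.1025, 0.2754]
eef_rot: [-1.552, -2.302, -0.332]
wrist_force: [-0.3, 0.1, 0.1]
width: 1.001
grip_force: 0.0
```

Run:
```python
from h import *
P={n:cam(n) for n in("top","side")}
for n in P: save(P[n],f"pics/{n}9.png"); print(n,[(a,c.round(1).tolist()) for a,c in bluelobs(P[n])[1]])
for k in 'ab':
    for nn in (("top",),("side",)): qscan(P,S2,k,nn)
p,Q,s=now(); print(p,s["joint_pos"].round(2),s["wrist_force"])
for t in("jar","ramekin","clamp","square"): print(t,[d["box"] for d in r.silhouettes(t,P["top"])][:1])
A=cv2.imread("pics/top9.png")[110:260,240:390]; B=cv2.imread("pics/side9.png")[130:280,240:390]
cv2.imwrite("pics/c9.png",cv2.resize(np.hstack([A,B]),(800,400),interpolation=2))
```

```text
top [(np.int32(16), [294.1, 154.2]), (np.int32(53), [371.4, 168.8]), (np.int32(11), [318.8, 186.7]), (np.int32(10), [340.5, 185.5]), (np.int32(12), [324.1, 200.0]), (np.int32(47), [324.6, 226.2])]
side [(np.int32(48), [316.5, 177.5]), (np.int32(6), [280.8, 192.3])]
a ('top',) [(678, -0.08), (677, -0.06), (674, -0.1), (671, -0.04), (664, -0.12)]
a ('side',) [(476, -0.08), (475, -0.06), (475, -0.04), (474, -0.02), (474, -0.0)]
b ('top',) [(883, -0.0), (882, -0.02), (876, -0.04), (875, 0.02), (863, -0.06)]
b ('side',) [(259, -0.1), (258, -0.12), (257, -0.08), (255, -0.14), (254, -0.06)]
[ 0.65785421 -0.10244607  0.27061772] [-0.34  0.25  1.23  0.33  1.93 -0.65] [-1.40677592  0.47361135 -0.85676452]
jar [[410.5, 113.4, 450.6, 151.0]]
ramekin [[286.1, 251.8, 317.3, 283.9]]
clamp [[355.9, 250.2, 413.2, 275.4]]
square [[255.6, 90.2, 314.4, 161.4]]
```

View pics/c9.png

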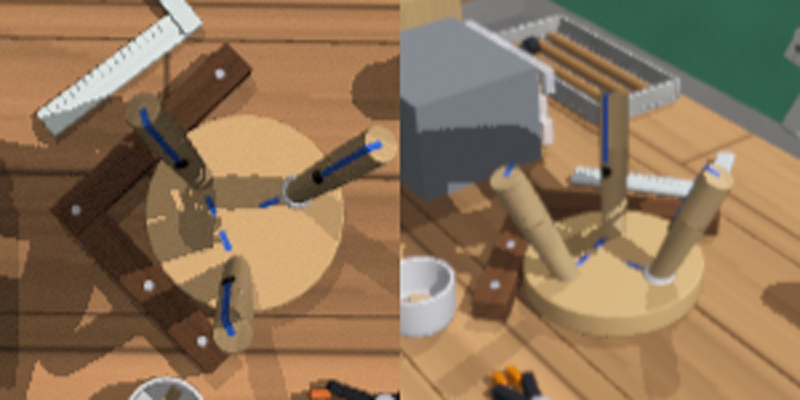

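```bash
python3 -c "
from bench import r
print(r.job_done())"
```

```text
the job is handed in; nothing more can be done
None
```

I handed the job in with the stool bearing on both battens. Both loose legs are lined up with their marks to within about 0.1 rad by camera. The jar, ramekin, clamp and square look unmoved, and the arm is clear. Gripping leg b for the slide swung the stool, so I finished with the glued leg. I also had to re-press the seat about 1–2 mm after twisting the legs.

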